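# Hang two rinsed mixing cups on their drying posts

### The job

Turn each of the two rinsed mixing cups on the draining mat mouth-down onto the drying post that matches its bore (the wide orange cup on the thick post, the slim blue cup on the thin one), lowering it gently without ramming or dropping it until its closed end rests on top of the post. The pegs stand off the middle of their feet, so look and feel for them. Let go of both cups and leave the other things on the desk where they are.

Things in the scene. Friction and masses are not known exactly. Their poses are not given: they have to be found in the camera images.
- wide_cup: Orange empty mixing cup, eight-sided out and in: 56 mm across outer flats, bore 50 mm across inner flats, 104 mm long, wall 3, closed end 5 mm thick, about 0.1 kg; starts lying on a facet on the draining mat. Origin: centre of that facet, halfway along; cup axis 28 mm along +z. +x points to the open mouth along the axis, +z away from the facet; two outer flats face +y and -y
- wide_cup_mouth (a point): centre of the orange cup's open mouth, in the plane of the rim
- wide_cup_floor (a point): centre of the inner face of the orange cup's closed end, 99 mm inside the mouth
- slim_cup: Blue empty mixing cup, eight-sided out and in: 42 mm across outer flats, bore 36 mm across inner flats, 104 mm long, wall 3, closed end 5 mm thick, about 0.1 kg; starts lying on a facet on the draining mat. Origin: centre of that facet, halfway along; cup axis 21 mm along +z. +x points to the open mouth along the axis, +z away from the facet; two outer flats face +y and -y
- slim_cup_mouth (a point): centre of the blue cup's open mouth, in the plane of the rim
- slim_cup_floor (a point): centre of the inner face of the blue cup's closed end, 99 mm inside the mouth
- thick_post: Thick drying post, fixed to the desk: dark round foot 84 mm across, 12 mm high, and an upright round wooden peg 47.5 mm in diameter (1.5 mm chamfer), flat top 122 mm above the desk. Origin: centre of the foot's underside, z up. The peg is clamped in a slot along the foot's x axis and stands anywhere up to 12 mm off centre along it; this offset is not reported. Fits the wide orange cup
- thin_post: Thin drying post, fixed to the desk: dark round foot 84 mm across, 12 mm high, and an upright round wooden peg 33.5 mm in diameter (1.5 mm chamfer), flat top 122 mm above the desk. Origin: centre of the foot's underside, z up. The peg is clamped in a slot along the foot's x axis and stands anywhere up to 12 mm off centre along it; this offset is not reported. Fits the slim blue cup
- drain_mat: flat grey-green silicone draining mat on the desk, 300 mm along x by 220 mm along y, fixed, its top 5 mm above the desk. Origin: centre of the underside
- vial_2: small glass vial with an amber lid, 32 mm across, 34 mm high; a bystander. Origin: centre of its underside, z up
- jar_low_b: low glass jar with a brown lid, 53 mm across, 42 mm high; a bystander. Origin: centre of its underside, z up
- oil_bottle: small white bottle with a blue cap, 38 mm across, 118 mm high; a bystander. Origin: centre of its underside, z up
- tin_amber_a: small clear pot with an amber lid, 33 mm across, 18 mm high; a bystander. Origin: centre of its underside, z up
- card_box_blue: small blue and white card box, 58 x 30 mm, 42 mm high; a bystander. Origin: centre of its underside, z up

How it is judged:
By the outcome, as a careful person would: the job done as asked, in the order asked, and still so for the second after the job is handed in, with the robot touching nothing.
It also fails if it takes over 72 s, if anything falls off the work surface, if the arm or the gripper's body presses on something with over 40 N, if the wrist force passes 120 N, or if a joint passes its speed limit or range.

### The arm

A 6-joint arm with a two-finger parallel gripper is mounted at the origin on the work surface; the furniture and walls round the work are solid. World frame = base frame: x ahead of the robot, y to its left, z up, the work surface at z = 0. Lengths are in mm, angles in degrees, forces in N, time in s.
With the tool pointing down it reaches from about 275 to 825 mm from the base axis. Payload 4.9 kg.
Tool frame: the origin (TCP) lies between the finger pads; the fingertips stand 14 mm ahead of it and the grasp point (between the pads) lies 5 mm behind it (bot.tips_ahead is the distance from the TCP to the fingertips, in mm); z points along the fingers, y is the line along which they close (so a half turn about z gives the same grasp; the last joint's range is limited). The gripper opens to 85 mm and grips with 20 to 120 N. Pads are 22 mm wide; open, the fingers measure 114 mm over their backs; the gripper's body (76 mm by 85 mm) begins 54 mm behind the grasp point. The pads swing forward as they close: fully open they stand 13 mm farther back than shut.
Start: joints at [55.737, 18.69, -11.035, 60.275, 0, 82.311], TCP at [246.04, 491.918, 245.281] pointing down, gripper open.
Joint ranges: [-152.03, 152.03], [-55.5, 102.48], [-74.3, 77.21], [-110.64, 120.58], [-84.22, 78.4], [-180, 180]. Speed limits (degrees/s): [147.25, 147.25, 180, 180, 180, 180].

### API

Orientations are given as [roll, pitch, yaw] about the fixed x, y, z axes, in that order (R = Rz(yaw) Ry(pitch) Rx(roll)).
In Python, from rig import bot, fingers, solver, optics, order, status gives the robot as it stands. Calls block until the motion is done:
- bot.move_pose(position, orientation): joint-space move of the TCP to a pose.
- bot.move_linear(position, rate=150, rotation=None): straight line of the TCP; rotation=None keeps the orientation; rate is the mean speed in mm/s.
- bot.set_joints(angles): joint-space move.
- fingers.command_gripper(opening, grip_force=None): opening from 0.0 (shut) to 1.0 (fully open); grip_force is the grip in N (None keeps the last); returns when the fingers have stopped.
- bot.sleep(seconds).
- solver.inverse_kinematics(position, orientation): joint angles nearest the present ones, or None.
- optics.capture(name): name is "scene" or "top"; returns the picture (384x512x3 uint8, blue, green, red); there is no depth.
- optics.calibration(name): a dict with "mtx" (3x3 intrinsics, pixels), "k1" (the pictures are not rectified: a ray, as slopes to the right and down, at radius r is drawn at 1 + k1 r^2 times it, then the intrinsics apply), "rvec" (rotation vector, rad) and "tvec" (3), from world to camera coordinates, as OpenCV has them. Camera axes: x right, y down, z forward; pixel columns grow to the right and rows downward; lengths in mm; the calibration is good to about 2 mm. A picture is of the moment at which its call begins. calibration takes no time and is no camera call.
A pose or a line that the arm cannot do raises bot.PlanningError and nothing moves.
- order.job_done(): hands the job in; it is judged then, once.
Readings, each from a call of its own:
- status.get_t(): time.
- status.get_qpos(): joint angles.
- status.get_qvel(): joint speeds.
- status.get_joint_efforts(): joint torques, N m.
- status.get_eef_pos(): TCP position.
- status.get_tcp_rot(): TCP orientation.
- status.get_ft_force(): force on the tool from outside, world axes, zero at the start.
- status.get_moment(): the same for the moment, N m.
- status.get_opening(): opening from 0.0 (shut) to 1.0 (fully open).
- status.get_finger_force(): force on a finger pad.
Only numpy, scipy, OpenCV 4.12 (cv2) and the standard library are available. Lean on these libraries where they do the work, as an engineer would, in place of code of your own. Each camera call takes 0.05 s, during which the arm holds its last target. There are 200 camera calls.

## Working session

There is one attempt and no reset: what is moved stays moved. The work goes in short steps, each a Python script; the robot and the scene stay as the last script left them, time stands still between calls to the robot, and variables do not carry over. Pictures are saved under pics/ and viewed, at most 10 in all, crops included, and the job is handed in when it is done.

```bash
mkdir -p pics
python3 - <<'E'
from rig import bot,optics,status
import cv2
for n in("scene","top"):
    im=optics.capture(n);cv2.imwrite(f"pics/{n}0.png",im);c=optics.calibration(n)
    print(n,c)
    R=cv2.Rodrigues(c['rvec'])[0] if hasattr(c['rvec'],'shape') else None
    if R is not None: print(-R.T@c['tvec'].reshape(3))
print(status.get_t(),status.get_tcp_rot())
E
```

```text
scene {'mtx': array([[402.24572855,   0.        , 245.74452112],
       [  0.        , 402.24572855, 189.36330607],
       [  0.        ,   0.        ,   1.        ]]), 'k1': -0.1041551841694887, 'rvec': array([ 1.11422869, -2.15921773,  1.18307522]), 'tvec': array([546.91664581, 226.25505377, 786.47101547])}
[-119.789496    760.86720508  612.84369776]
top {'mtx': array([[442.44345101,   0.        , 253.27953916],
       [  0.        , 442.44345101, 194.19366578],
       [  0.        ,   0.        ,   1.        ]]), 'k1': 0.036750119790368595, 'rvec': array([ 2.079254  , -2.13668426,  0.23974436]), 'tvec': array([220.05770169, 566.17995557, 849.17081806])}
[373.33380404 213.29577531 951.42156555]
0.1 [-1.79910631e+02 -1.17879820e-02  1.53424769e+02]
```

View pics/scene0.png

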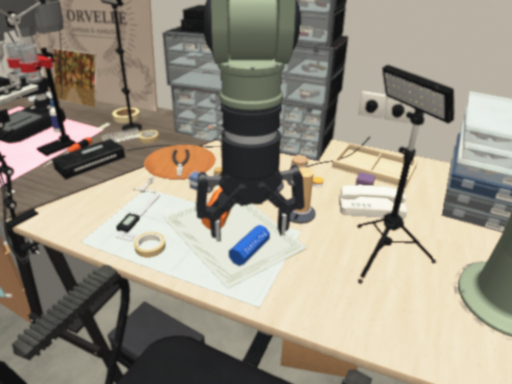

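View pics/top0.png

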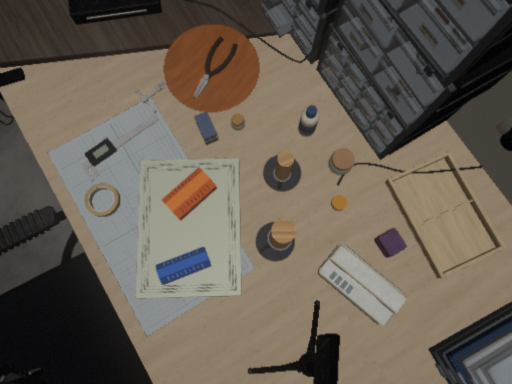

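The scene view shows the arm over the work, with the blue cup at about (250,244) and the orange cup mostly hidden. The top view shows the orange cup at (190,193), the blue cup at (183,265), the thin post's foot at (282,172) and the thick post's foot at (276,240). Next I'll check the geometry and look closer.

```bash
cat > h.py <<'E'
import numpy as np,cv2
from rig import bot,fingers,solver,optics,order,status
def cam(n):
    c=optics.calibration(n);return c['mtx'],np.array([c['k1'],0,0,0,0.]),cv2.Rodrigues(c['rvec'])[0],np.array(c['tvec']).reshape(3)
def proj(n,P):
    K,d,R,t=cam(n);return cv2.projectPoints(np.float64(P).reshape(-1,1,3),R,t,K,d)[0].reshape(-1,2)
def ray(n,uv):
    K,d,R,t=cam(n);u=cv2.undistortPoints(np.float64(uv).reshape(-1,1,2),K,d).reshape(-1,2)
    return -R.T@t,np.c_[u,np.ones(len(u))]@R
def onz(n,uv,z):
    o,v=ray(n,uv);return o+v*((z-o[2])/v[:,2])[:,None]
def big(im,lo,hi,k0=5):
    h=cv2.cvtColor(im,cv2.COLOR_BGR2HSV);m=cv2.inRange(h,np.array(lo),np.array(hi))
    cs=cv2.findContours(m,cv2.RETR_EXTERNAL,cv2.CHAIN_APPROX_NONE)[0]
    return sorted(cs,key=cv2.contourArea)[::-1]
E
python3 - <<'E'
from h import *
im=cv2.imread("pics/top0.png")
print("tcp in top",proj("top",[[246,492,245],[0,0,0],[300,0,0],[300,300,0]]).round())
def show(nm,uv,z): print(nm,onz("top",uv,z).round(1).tolist())
show("mat",[(140,159),(240,158),(241,296),(137,298)],5)
show("feet thin,thick",[(282,172),(276,240)],12)
show("tops",[(287,158),(284,229)],122)
show("vial,jar,tin,box",[(238,121),(343,160),(339,202),(206,128)],20)
show("bottle",[(311,111)],118)
for nm,lo,hi,z in(("orange",(3,170,150),(16,255,255),28),("blue",(105,150,80),(125,255,255),21)):
    for c in big(im,lo,hi)[:3]:
        r=cv2.minAreaRect(c);print(nm,cv2.contourArea(c),r[0],r[1],r[2]);b=cv2.boxPoints(r);show("  box",b,z);
c=cv2.resize(im[100:300,130:330],(800,800),interpolation=cv2.INTER_CUBIC)
cv2.imwrite("pics/crop.png",cv2.resize(c,(600,600)))
E
```

```text
tcp in top [[ 64. 389.]
 [370. 495.]
 [356. 327.]
 [210. 331.]]
mat [[671.6, 453.6, 5.0], [668.3, 231.3, 5.0], [368.4, 235.5, 5.0], [370.9, 450.9, 5.0]]
feet thin,thick [[631.5, 139.5, 12.0], [482.1, 158.5, 12.0]]
tops [[629.3, 137.2, 122.0], [489.7, 149.0, 122.0]]
vial,jar,tin,box [[750.0, 233.7, 20.0], [652.9, 5.3, 20.0], [559.3, 20.6, 20.0], [735.3, 305.3, 20.0]]
bottle [[727.8, 84.3, 118.0]]
orange 914.5 (189.33531188964844, 193.14120483398438) (22.777700424194336, 48.70088577270508) 49.398704528808594
  box [[571.3, 395.6, 28.0], [639.3, 317.0, 28.0], [599.9, 285.3, 28.0], [533.2, 363.8, 28.0]]
blue 465.0 (183.03292846679688, 266.80364990234375) (15.556741714477539, 50.76930236816406) 69.775146484375
  box [[429.4, 408.7, 21.0], [462.8, 310.2, 21.0], [432.3, 299.1, 21.0], [399.5, 397.0, 21.0]]
blue 0.5 (171.25, 278.75) (1.4142134189605713, 0.7071067094802856) 45.0
  box [[407.8, 379.6, 21.0], [408.8, 378.5, 21.0], [406.7, 376.5, 21.0], [405.7, 377.5, 21.0]]
blue 0.0 (207.0, 263.0) (2.0, 0.0) -90.0
  box [[435.1, 304.4, 21.0], [435.1, 304.4, 21.0], [439.3, 304.4, 21.0], [439.3, 304.4, 21.0]]
```

View pics/crop.png

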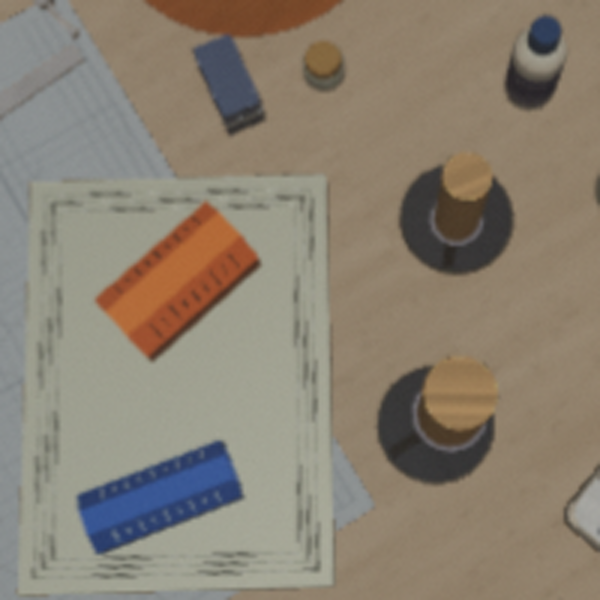

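The crop shows both cups lying on the mat, both pegs off-centre in their feet, and the lamp tripod near the base. The top view doesn't show which end of each cup is the mouth. I'll locate the lamp and look at the cup ends in the scene view.

Run:
```python
from h import *
print("lamp foot scene z0",onz("scene",[(398,228),(362,280),(435,263)],0).round(), "top feet",onz("top",[(252,371),(317,304)],0).round())
def tri(a,b):
    o1,v1=ray("scene",[a]);o2,v2=ray("top",[b]);v1=v1[0];v2=v2[0]
    s=np.linalg.lstsq(np.c_[v1,-v2],o2-o1,rcond=None)[0];p=o1+v1*s[0];q=o2+v2*s[1];return ((p+q)/2).round(),np.linalg.norm(p-q).round()
print("lamp head",tri((418,95),(328,358)), tri((452,105),(335,383)),"peg thick?",tri((301,160),(287,158)))
print(bot.tips_ahead)
im=cv2.imread("pics/scene0.png")
cv2.imwrite("pics/c2.png",cv2.resize(im[170:290,170:330],(800,600),interpolation=cv2.INTER_CUBIC))
for yaw in range(-180,180,45):
  for tilt in(90,60,45):
    o=[0,180-tilt,yaw]
    print(yaw,tilt,[solver.inverse_kinematics(p,o) is not None for p in([630,138,100],[630,138,230],[488,150,100],[488,150,230])],end=' ')
```

```text
lamp foot scene z0 [[292.  -3.   0.]
 [226. 209.   0.]
 [161.  34.   0.]] top feet [[222. 217.   0.]
 [348.  78.   0.]]
lamp head (array([277., 110., 369.]), np.float64(37.0)) (array([233.,  95., 360.]), np.float64(67.0)) peg thick? (array([601., 109., 102.]), np.float64(85.0))
14.0
-180 90 [False, False, False, False] -180 60 [False, False, True, False] -180 45 [False, False, True, True] -135 90 [False, False, False, False] -135 60 [False, False, True, False] -135 45 [True, False, True, True] -90 90 [False, False, False, False] -90 60 [True, True, True, True] -90 45 [True, True, True, True] -45 90 [True, True, False, False] -45 60 [True, True, True, True] -45 45 [True, True, True, True] 0 90 [False, False, False, False] 0 60 [True, True, False, False] 0 45 [True, True, True, True] 45 90 [False, False, False, False] 45 60 [True, True, True, True] 45 45 [True, True, True, True] 90 90 [True, False, True, True] 90 60 [True, True, True, True] 90 45 [True, True, True, True] 135 90 [False, False, False, False] 135 60 [False, False, True, True] 135 45 [True, True, True, True]
```

View pics/c2.png

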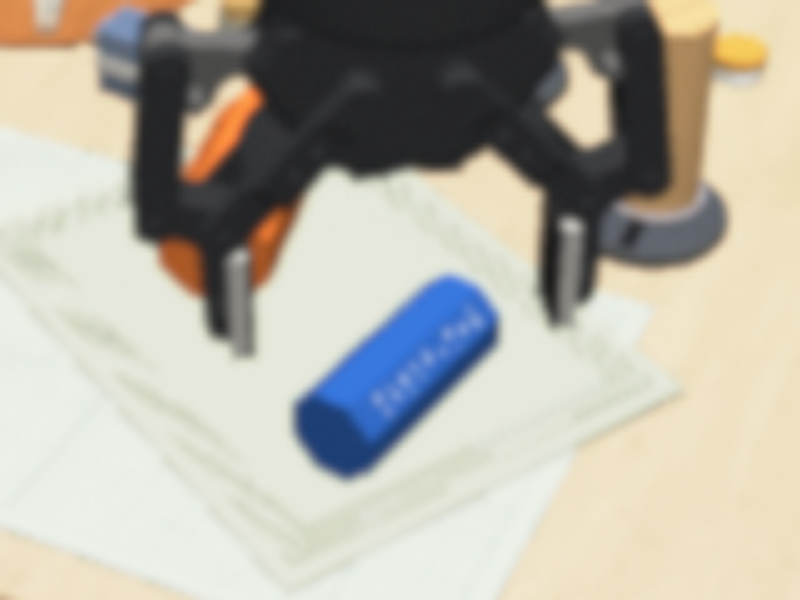

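The blue cup's +y end is a solid octagon, so that end is closed and its mouth points toward -y. I'll raise the arm to clear the view, then check the orange cup and measure the peg tops in both cameras.

```bash
cat >> h.py <<'E'
from scipy.spatial.transform import Rotation as Ro
A=40.
# cup mouth yaw m, flip s: pick tilts A toward the mouth; place tilts 90-A toward heading hd, mouth down
def pick_o(m,f): return [0,180-A,m] if not f else [0,-(180-A),m+180]
def place_o(hd,f): return [0,-(90+A),hd+180] if not f else [0,90+A,hd]
def tz(o): return Ro.from_euler('xyz',o,degrees=True).as_matrix()[:,2]
E
python3 - <<'E'
from h import *
p=[246,492,450];bot.move_linear(p,400)
S=optics.capture("scene");T=optics.capture("top");cv2.imwrite("pics/s1.png",S);cv2.imwrite("pics/t1.png",T)
print(proj("scene",[[630,137,122],[490,149,122],[585,340,28],[430,353,21]]).round())
v=np.hstack([cv2.resize(S[130:280,160:360],(800,600),interpolation=cv2.INTER_CUBIC)])
cv2.imwrite("pics/s1c.png",v)
c=big(T,(0,0,0),(1,1,1))
for x,y in((287,158),(284,230),(282,172)): print(cv2.cvtColor(T,cv2.COLOR_BGR2HSV)[y,x])
for f in(0,1):
  for nm,m,pp in(("o",-49.6,[585,340,33]),("b",-71,[430,355,26])):
    print(f,nm,np.round(solver.inverse_kinematics(pp,pick_o(m,f)) if solver.inverse_kinematics(pp,pick_o(m,f)) is not None else 0))
  for h in(-45,-70,-90,-120):
    print(h,[[(lambda q:None if q is None else np.round(q).tolist())(solver.inverse_kinematics(q,place_o(h,f))) for q in([630,138,100],[630,138,230],[488,150,100],[488,150,230])]])
print(status.get_t(),status.get_ft_force())
E
```

```text
[[272. 148.]
 [303. 170.]
 [218. 209.]
 [250. 247.]]
[ 17 112 146]
[ 17 111 161]
[ 16 118  78]
0 o [ 40.  47.  -7.  35. -40.  89.]
0 b [ 49.  50.  -3.  59. -34. 127.]
-45 [[[24.0, 33.0, -33.0, 1.0, -46.0, -120.0], [24.0, 22.0, -27.0, 18.0, -46.0, -120.0], [33.0, 27.0, -46.0, 4.0, -49.0, -108.0], [33.0, 13.0, -39.0, 24.0, -49.0, -108.0]]]
-70 [[[26.0, 44.0, -7.0, 45.0, -50.0, -81.0], [26.0, 36.0, -1.0, 59.0, -50.0, -81.0], [33.0, 38.0, -23.0, 45.0, -48.0, -70.0], [33.0, 28.0, -17.0, 61.0, -48.0, -70.0]]]
-90 [[[24.0, 55.0, 15.0, 76.0, -44.0, -55.0], [24.0, 49.0, 22.0, 89.0, -44.0, -55.0], [30.0, 46.0, -6.0, 69.0, -41.0, -48.0], [30.0, 38.0, -1.0, 83.0, -41.0, -48.0]]]
-120 [[[19.0, 73.0, 51.0, 110.0, -30.0, -29.0], None, [24.0, 56.0, 14.0, 91.0, -27.0, -25.0], [24.0, 49.0, 19.0, 104.0, -27.0, -25.0]]]
1 o [ 40.  47.  -7.  35. -40. -91.]
1 b [ 49.  50.  -3.  59. -34. -53.]
-45 [[[24.0, 33.0, -33.0, 1.0, -46.0, 60.0], [24.0, 22.0, -27.0, 18.0, -46.0, 60.0], [33.0, 27.0, -46.0, 4.0, -49.0, 72.0], [33.0, 13.0, -39.0, 24.0, -49.0, 72.0]]]
-70 [[[26.0, 44.0, -7.0, 45.0, -50.0, 99.0], [26.0, 36.0, -1.0, 59.0, -50.0, 99.0], [33.0, 38.0, -23.0, 45.0, -48.0, 110.0], [33.0, 28.0, -17.0, 61.0, -48.0, 110.0]]]
-90 [[[24.0, 55.0, 15.0, 76.0, -44.0, 125.0], [24.0, 49.0, 22.0, 89.0, -44.0, 125.0], [30.0, 46.0, -6.0, 69.0, -41.0, 132.0], [30.0, 38.0, -1.0, 83.0, -41.0, 132.0]]]
-120 [[[19.0, 73.0, 51.0, 110.0, -30.0, 151.0], None, [24.0, 56.0, 14.0, 91.0, -27.0, 155.0], [24.0, 49.0, 19.0, 104.0, -27.0, 155.0]]]
0.8583 [0.31137781 0.58080137 0.26282198]
```

View pics/s1c.png

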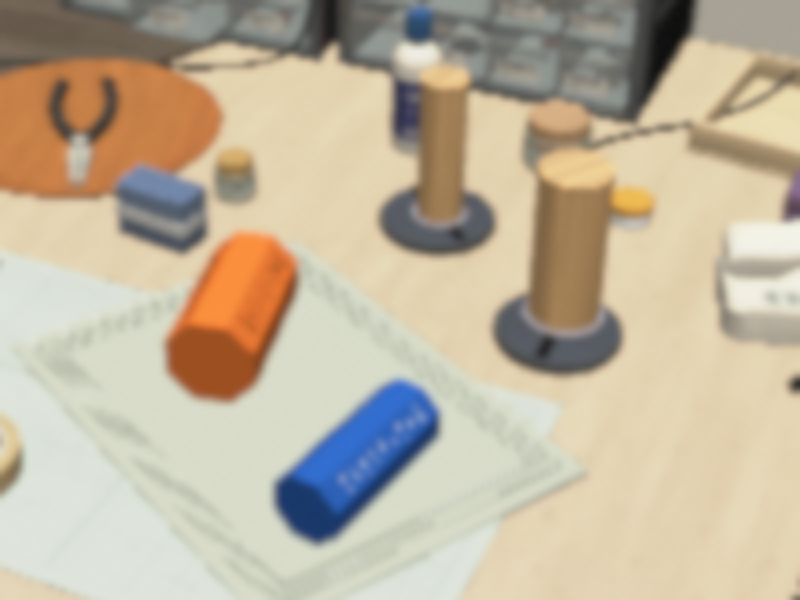

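Both ends facing this camera are solid, so both mouths point away, toward +x/-y. The pegs show clearly, with the thin top at about (271,149) and the thick top at about (304,172) in the full picture. Now I'll refine the numbers and pick the orange cup.

Run:
```python
from h import *
T=cv2.imread("pics/t1.png");S=cv2.imread("pics/s1.png")
H=cv2.cvtColor(T,cv2.COLOR_BGR2HSV)
for nm,(x,y),D in(("thin",(286,158),33.5),("thick",(284,230),47.5)):
    m=cv2.inRange(H,np.array((8,90,115)),np.array((24,255,255)));w=np.zeros_like(m);cv2.circle(w,(x,y),18,255,-1);m&=w
    c=max(cv2.findContours(m,0,1)[0],key=cv2.contourArea);e=cv2.fitEllipse(c)
    p=onz("top",[e[0]],122)[0];b=cv2.boundingRect(c)
    print(nm,e,b,p.round(1),"size mm",np.linalg.norm(np.diff(onz("top",[(b[0],b[1]),(b[0]+b[2],b[1])],122),axis=0)).round(1))
    f=cv2.inRange(H,np.array((90,10,0)),np.array((170,255,90)));w[:]=0;cv2.circle(w,(x-4,y+12),26,255,-1)
    pts=cv2.findNonZero(f&w);c=cv2.convexHull(pts);e=cv2.fitEllipse(c);print("  foot",e,onz("top",[e[0]],12).round(1))
for nm,lo,hi,z in(("orange",(0,150,60),(16,255,255),28),("blue",(100,100,30),(130,255,255),21)):
    c=[c for c in big(T,lo,hi) if 130<c[:,0,0].mean()<245 and 155<c[:,0,1].mean()<300][0];g=onz("top",c[:,0],z)[:,:2].astype(np.float32)
    print(nm,cv2.minAreaRect(g))
o,v=ray("scene",[(388,68),(452,98)])
for d in v: 
    s=((np.array([245,108])-o[:2])@d[:2])/(d[:2]@d[:2]);print("lamp",(o+s*d).round())
```

```text
thin ((285.43670654296875, 158.3810272216797), (15.377954483032227, 15.798195838928223), 127.61236572265625) (278, 151, 16, 16) [628.6 140.3 122. ] size mm 31.4
  foot ((281.5072937011719, 171.71481323242188), (26.55864715576172, 35.028289794921875), 117.82847595214844) [[632.2 140.6  12. ]]
thick ((283.1895751953125, 230.5525665283203), (23.587114334106445, 24.211883544921875), 119.40804290771484) (271, 219, 25, 25) [486.8 150.7 122. ] size mm 47.4
  foot ((290.00335693359375, 202.7041015625), (32.40259552001953, 112.6135025024414), 15.940518379211426) [[562.1 125.1  12. ]]
orange ((586.6865844726562, 341.1125793457031), (56.80961990356445, 105.14768981933594), 41.66714096069336)
blue ((434.2499084472656, 354.97247314453125), (41.34489440917969, 107.40132141113281), 19.56252670288086)
lamp [303. 148. 419.]
lamp [203.  88. 384.]
```

```bash
cat >> h.py <<'E'
def pick(c,m,z,up):
    o=pick_o(m,0);t=tz(o);d=np.array([np.cos(np.radians(m)),np.sin(np.radians(m)),0])
    g=np.array([*c,z+up])-22*d+5*t
    fingers.command_gripper(1.0,40)
    bot.move_pose(list(g-110*t),o);bot.move_linear(list(g-30*t),250);f0=status.get_ft_force();bot.move_linear(list(g),70)
    print("at",status.get_eef_pos().round(1),g.round(1),(status.get_ft_force()-f0).round(1))
    fingers.command_gripper(0.0,40);print("grip",status.get_opening()*85,status.get_finger_force(),status.get_t())
    bot.move_linear(list(g+[0,0,40]),100);bot.move_linear(list(g+[0,0,230]),350)
    print("held",status.get_opening()*85,status.get_finger_force())
# cup axis in hand at place: axis passes grasp; up = how far grasp sits above axis at pick
def tcp_place(xy,z,hd,up):  # z = grip height; cup axis over xy
    o=place_o(hd,0);t=tz(o);h=np.array([np.cos(np.radians(hd)),np.sin(np.radians(hd)),0])
    return np.array([*xy,z])-up*h+5*t,o
E
python3 - <<'E'
from h import *
pick((586.7,341.1),-48.3,33,0)
p,o=tcp_place((486.8,150.7),245,-80,0)
bot.move_pose(list(p),o);print(status.get_t(),status.get_eef_pos(),p,status.get_ft_force())
S=optics.capture("scene");T=optics.capture("top");cv2.imwrite("pics/s2.png",S);cv2.imwrite("pics/t2.png",T)
cv2.imwrite("pics/v2.png",np.vstack([S[:,:],T])[::1])
cv2.imwrite("pics/v2.png",np.hstack([cv2.resize(S,(400,300)),cv2.resize(T,(400,300))]))
E
```

```text
at [574.2 355.3  29.3] [574.2 355.1  29.2] [-0.   0.2 -0.4]
grip 55.11887245675116 43.0623151141117 4.1333
held 55.095653337530365 42.73706061179837
7.575 [487.46685012 147.01966872 241.49458434] [487.46511111 146.92796747 241.78606195] [-0.22264429 -0.2011838  -1.20730276]
```

View pics/v2.png

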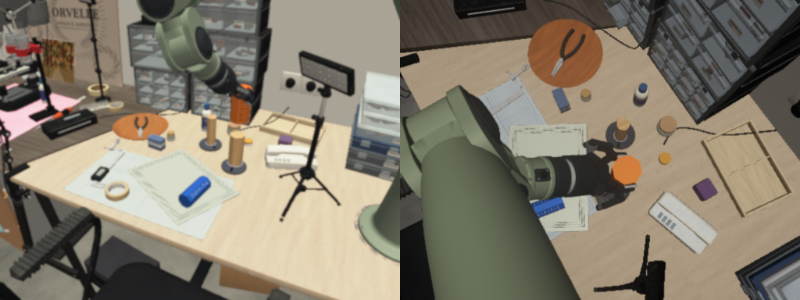

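The orange cup is held mouth-down above the thick post, and the arm clears the lamp. I'll compare the closed end's position in the top camera with where I expect it, to get the camera bias.

Run:
```python
from h import *
T=cv2.imread("pics/t2.png");H=cv2.cvtColor(T,cv2.COLOR_BGR2HSV)
u=proj("top",[[486.8,150.7,275]])[0];print("pred px",u.round(1))
x,y=u.astype(int);print("hsv",[H[y+b,x+a].tolist() for a,b in((0,0),(8,0),(-8,0),(0,12),(0,-12))])
m=cv2.inRange(H,np.array((0,150,150)),np.array((18,255,255)));w=np.zeros_like(m);cv2.circle(w,(x,y),40,255,-1)
c=max(cv2.findContours(m&w,0,1)[0],key=cv2.contourArea);e=cv2.fitEllipse(c);M=cv2.moments(c)
print(e,M['m10']/M['m00'],M['m01']/M['m00'],cv2.boundingRect(c),onz("top",[e[0]],275).round(1))
cv2.imwrite("pics/v3.png",cv2.resize(T[y-50:y+50,x-60:x+60],(720,600),interpolation=cv2.INTER_CUBIC))
```

```text
pred px [290.1 216.9]
hsv [[13, 183, 208], [13, 181, 209], [13, 179, 210], [13, 181, 208], [13, 180, 210]]
((290.205322265625, 217.1846160888672), (35.3776741027832, 35.987674713134766), 110.48348236083984) 290.20197953363527 217.16792484482468 (272, 199, 38, 37) [[486.4 150.5 275. ]]
```

View pics/v3.png

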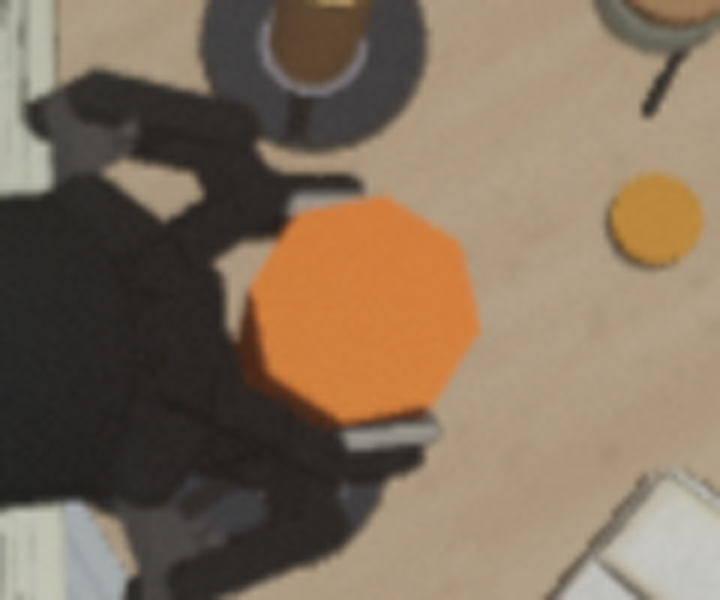

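The seen centre matches the expected one within 0.5 mm, and the octagon sits squarely in the fingers. Next is lowering by feel.

```bash
cat >> h.py <<'E'
def lower(xy,hd,up,stop_t):
    xy=np.array(xy,float);c0=xy.copy();go=lambda z,r=60:bot.move_linear(list(tcp_place(xy,z,hd,up)[0]),r)
    go(203,150);bot.sleep(.15);f0=status.get_ft_force();F=lambda:status.get_ft_force()-f0
    offs=[(0,0)]+[(r*np.cos(a),r*np.sin(a)) for r in(1.5,3) for a in np.arange(0,6.28,np.pi/3)]
    for k,of in enumerate(offs):
        xy=c0+of;go(200);z=200
        while z>186:
            z-=2;go(z,25);f=F()
            if f[2]>6: print("rim",np.round(of,1),z,f.round(1),status.get_moment().round(2));go(201);break
            if status.get_t()>stop_t: print("time");return xy,z,0
        else: break
    else: return xy,z,0
    print("in",xy.round(1),z,f.round(1),status.get_t())
    while z>88:
        z-=3 if z>108 else 1;go(z,40 if z>108 else 15);f=F()
        if np.hypot(*f[:2])>2: xy=xy+np.clip(f[:2]*.06,-.4,.4)
        if f[2]>5:
            print("stop",z,f.round(1))
            if z<106:break
            go(z+2);z+=2;print(" after",F().round(1))
        if status.get_t()>stop_t: print("time");break
    print("end",xy.round(1),z,F().round(1),status.get_t());return xy,z,1
E
python3 - <<'E'
from h import *
lower((486.8,150.7),-80,0,28)
E
```

```text
in [486.8 150.7] 186 [-0.5 -1.   0.3] 10.2583
stop 96 [-1.3  1.9  5.5]
end [486.7 150.8] 96 [-1.3  1.9  5.5] 19.8583
```

The cup went in at the first try, and its closed end touched at grip height 96 mm (97 expected). I'll release, verify, and fetch the blue cup.

Run:
```python
from h import *
fingers.command_gripper(1.0,40);print(status.get_ft_force().round(1))
p=status.get_eef_pos();t=tz(place_o(-80,0))
bot.move_linear(list(p-130*t),250);bot.move_linear(list(p-130*t+[0,0,120]),400)
pick((434.2,355.0),-70.4,26,2)
p,o=tcp_place((628.6,140.3),250,-70,2)
q=solver.inverse_kinematics(list(p),o);print(np.round(q))
bot.move_pose(list(p),o);print(status.get_t(),status.get_eef_pos(),p)
S=optics.capture("scene");T=optics.capture("top");cv2.imwrite("pics/s4.png",S);cv2.imwrite("pics/t4.png",T)
H=cv2.cvtColor(T,cv2.COLOR_BGR2HSV);x,y=proj("top",[[628.6,140.3,280]])[0].astype(int)
m=cv2.inRange(H,np.array((100,120,60)),np.array((130,255,255)));w=np.zeros_like(m);cv2.circle(w,(x,y),30,255,-1)
c=max(cv2.findContours(m&w,0,1)[0],key=cv2.contourArea);e=cv2.fitEllipse(c);print(e,onz("top",[e[0]],280).round(1))
cv2.imwrite("pics/v4.png",np.hstack([cv2.resize(S[100:250,180:380],(400,300)),cv2.resize(T[100:280,180:420],(400,300))]))
```

```text
[0.1 0.  0.2]
at [428.  373.2  24.6] [427.9 372.7  24.2] [ 0.1 -0.7  1. ]
grip 41.1011174834981 40.86057397420518 25.775
held 41.32358131490954 40.539550129906274
[ 26.  35.   0.  62. -50. -81.]
30.0667 [629.15467038 138.74616646 246.69986765] [629.22597286 138.58015369 246.78606195]
((292.4864501953125, 130.4903106689453), (25.05763053894043, 26.191875457763672), 94.657470703125) [[626.4 140.9 280. ]]
```

View pics/v4.png

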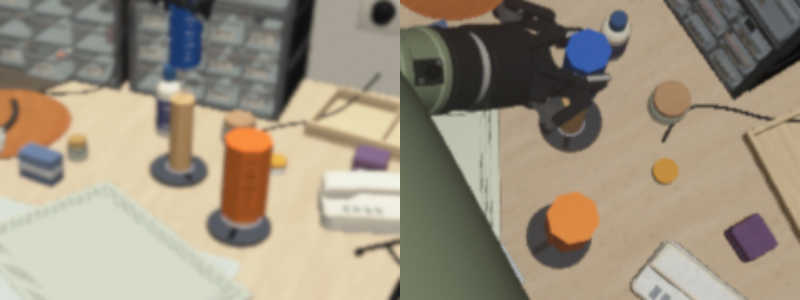

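The orange cup is seated on the thick post, and the blue cup hangs mouth-down above the thin post. The 2 mm difference in x probably comes from the dark side wall getting into the mask, so I'll check with a tighter one and lower.

Run:
```python
from h import *
T=cv2.imread("pics/t4.png");H=cv2.cvtColor(T,cv2.COLOR_BGR2HSV)
V=H[130,292,2];print("top V",H[130,292],[int(H[y,292,2]) for y in range(114,150,2)])
m=cv2.inRange(H,np.array((100,120,int(V*.8))),np.array((130,255,255)));w=np.zeros_like(m);cv2.circle(w,(292,130),22,255,-1)
c=max(cv2.findContours(m&w,0,1)[0],key=cv2.contourArea);e=cv2.fitEllipse(c);print(e,onz("top",[e[0]],280).round(1))
lower((628.6,140.3),-70,2,52)
```

```text
top V [111 170 171] [175, 154, 169, 170, 172, 170, 170, 171, 171, 171, 172, 172, 172, 172, 159, 68, 114, 76]
((292.7596740722656, 129.91635131835938), (23.71124839782715, 25.451366424560547), 103.39054107666016) [[627.3 140.4 280. ]]
in [628.6 140.3] 186 [ 1.1 -0.1 -0.3] 32.7833
stop 99 [-3.6  0.4  6.3]
end [628.4 140.3] 99 [-3.6  0.4  6.3] 41.6333
```

Contact came at 99 mm with some side force. I'll re-feel it once, with the side force relieved, before letting go.

Run:
```python
from h import *
xy=np.array([628.1,140.3])
go=lambda z:bot.move_linear(list(tcp_place(xy,z,-70,2)[0]),15)
go(101.5);bot.sleep(.1);f0=status.get_ft_force();print(f0.round(1))
for z in np.arange(100.5,96,-.5):
    go(z);f=status.get_ft_force();print(z,f.round(1),status.get_eef_pos().round(1)[2])
    if f[2]-f0[2]>6:break
T=optics.capture("top");cv2.imwrite("pics/t5.png",T);S=optics.capture("scene")
cv2.imwrite("pics/v5.png",np.hstack([cv2.resize(S[100:250,180:380],(400,300)),cv2.resize(T[100:280,180:420],(400,300))]));print(status.get_t())
```

```text
[-0.2 -0.1 -0.4]
100.5 [0.6 1.  0.3] 97.0
100.0 [ 0.5 -0.5 -0.1] 96.8
99.5 [-1.9  1.2  4.1] 96.7
99.0 [-1.9  1.5  5.2] 96.7
98.5 [-4.8  0.9  7.8] 96.7
43.4
```

View pics/v5.png

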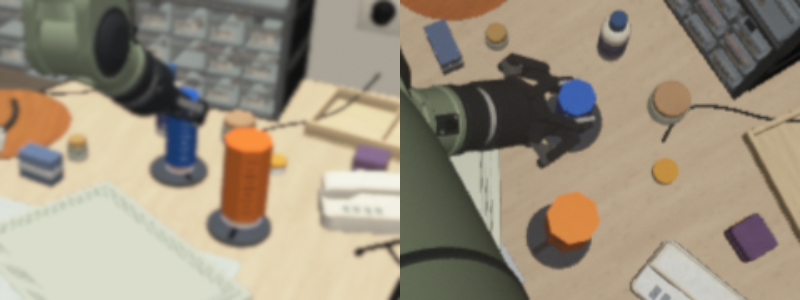

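The stop repeats at the same height, and the blue cup sits over its post, down near the foot like the orange one. Release and retreat.

Run:
```python
from h import *
xy=np.array([628.1,140.3]);bot.move_linear(list(tcp_place(xy,99.4,-70,2)[0]),15)
fingers.command_gripper(1.0,40);p=status.get_eef_pos();t=tz(place_o(-70,0))
bot.move_linear(list(p-130*t),200);bot.move_linear(list(p-130*t+[0,0,120]),300);bot.move_pose([246,492,450],[180,0,153.4])
S=optics.capture("scene");T=optics.capture("top");H=cv2.cvtColor(T,cv2.COLOR_BGR2HSV)
cv2.imwrite("pics/v6.png",np.hstack([cv2.resize(S[100:280,160:400],(400,300)),cv2.resize(T[100:280,180:420],(400,300))]))
print(status.get_t(),status.get_ft_force().round(1),proj("scene",[[628.4,140.3,127],[486.8,150.7,127]]).round(1))
```

```text
47.8583 [-0.6  0.  -0.7] [[271.1 146.8]
 [304.  169.4]]
```

View pics/v6.png

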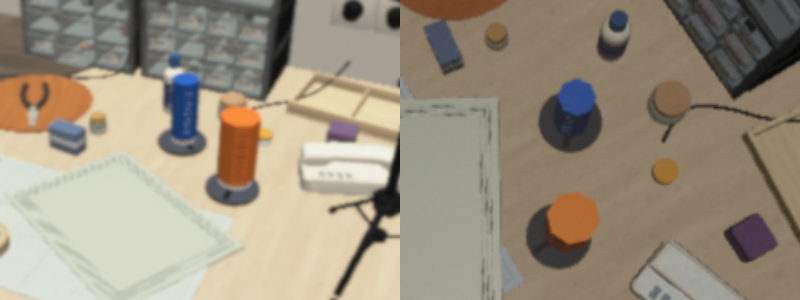

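Both cups are seated mouth-down on their posts: the blue top is at about (271,147) and the orange at about (303,170), matching the predicted 127 mm tops. The bystanders haven't moved.

```bash
python3 -c "
from rig import order;print(order.job_done())"
```

```text
the job is handed in; nothing more can be done
None
```

Both cups are mouth-down on their matching posts, orange on the thick one and blue on the thin one; both are released, nothing else was moved, and I handed the job in at about 48 s.

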